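Load a suspension bottle in the touch mixer and hold its bayonet cap home

ROBOT

A 6-joint arm with a two-finger parallel gripper is mounted at the origin on a cart in front of the work surface, level with it; the furniture and walls round the work are solid. World frame = base frame: x ahead of the robot, y to its left, z up, the work surface at z = 0. Lengths are in m, angles in degrees, forces in N, time in s.
With the tool pointing down it reaches from about 0.35 to 0.875 m from the base axis. Payload 4.2 kg.
Tool frame: the origin (TCP) lies on the centre line of the jaws, within the pads' length; the fingertips stand 22 mm ahead of it and the grasp point (between the pads) lies 3 mm ahead of it (r.tcp_to_tips is the distance from the TCP to the fingertips, in m); z points along the fingers, y is the line along which they close (so a half turn about z gives the same grasp; the last joint's range is limited). The gripper opens to 87 mm and grips with 3 to 60 N. Pads are 19 mm wide; open, the fingers measure 117 mm over their backs; the gripper's body (75 mm by 190 mm) begins 51 mm behind the grasp point.
Start: joints at [-51.876, 22.042, 0.453, 0, -68.411, -14.817], TCP at [0.247, -0.574, 0.245] pointing down, gripper open.
Joint ranges: [-179.83, 179.83], [-69.29, 118.12], [-61.27, 80.66], [-181.25, 117.63], [-171.15, -9.14], [-177.46, 177.46]. Speed limits (degrees/s): [159.86, 159.86, 180, 180, 180, 180].

INTERFACE

Orientations are given as a 3x3 rotation matrix whose columns are the frame's x, y, z axes.
In Python, from station import r gives the robot as it stands.
- The arm moves only by the tool apply_moves, never from a script. Its argument "plan" is a list of rows, each an object with "grip": the opening, from 0 (shut) to 1 (fully open); "offset": the shift along the tool's x, y, z in cm, a list of three; "spin": the turn about the tool's z in rad. A call has 1 to 5 rows; each row is the pose to reach, as a shift and turn from the pose commanded when the call began, along the tool's axes at that moment; what a row does not reach only later rows make up. A row lasts 1/10 s, in which the tool goes at most 50 mm and 8.59 degrees, less where a joint would pass 70% of its speed; a pose out of reach is approached as far as the arm can. A call with a gripper value outside its range is refused whole. The fingers move at their own pace and stop on an object; the grip force is fixed at half the most. Time passes only in rows, so rows that repeat a pose let the fingers close. It gives the time, the measured TCP pose, the force, the opening and the grip force at its end, in the units of the state.
- r.sense(): the state, without advancing time (a new reading comes with each control period).
- r.capture(name): name is "side" or "top"; returns a dict with "img" (384x512x3 uint8, blue, green, red), "depth" (384x512 float32, m along the optical axis (not along the pixel's ray), 0 where there is no reading), "mtx" (3x3 intrinsics, pixels), "R" (3x3) and "t" (3): a world point X has camera coordinates R X + t. Camera axes: x right, y down, z forward; pixel columns grow to the right and rows downward; lengths in m; the calibration is good to about 2 mm. A picture is of the moment at which its call begins.
- r.finish_job(): hands the job in; it is judged then, once.
The state is a dict: "time_s": time; "joints": joint angles; "joint_velocities": joint speeds; "effort": joint torques, N m; "tcp_pos": TCP position; "ee_rot": TCP orientation; "wrist_force": force on the tool from outside, world axes, zero at the start; "moment": the same for the moment, N m; "gripper_width": opening from 0.0 (shut) to 1.0 (fully open); "gripper_force": force on a finger pad.
Only numpy, scipy, OpenCV 4.12 (cv2) and the standard library are available. Lean on these libraries where they do the work, as an engineer would, in place of code of your own. Each camera call takes 0.05 s, during which the arm holds its last target. There are 200 camera calls.

TASK

Stand the smaller brown bottle in the mixer's well, let go of it and put the bayonet cap over it. With the cap's two tabs in line with the collar's two notches, push the cap straight down against the spring and twist it clockwise about a quarter turn to its stop. The mixer runs only while the cap is pressed fully home, so finish still gripping the cap's bar and holding the cap down at the stop; leave the other things alone.

Things in the scene. Friction and masses are not known exactly. Their poses are not given: they have to be found in the camera images.
- mixer: low white bench mixer, fixed: base 190 x 150 mm, 50 mm high, reaching 105 mm to the front (-x, dial panel), 85 mm to the back and 75 mm to each side of the origin; on it a black rubber boot and a round metal head. Origin: on the head's vertical axis, at worktop height; z up. Its sprung, 43 mm wide well takes the smaller bottle, 52 mm deep
- seat (a point): centre of the head's flat top, 104 mm above the mixer's origin, 84 mm across: the cap's rim rests on it when fully home. The bayonet collar rises 14 mm from it: a tube 48 mm across outside with a flange 59 mm across and 4.5 mm thick at its top, underside 9.5 mm above the seat
- well_mouth (a point): centre of the well's mouth, at the collar's top, 118 mm above the mixer's origin; axes as the mixer. The well is a round hole 43 mm wide
- notch (a point): one of the two 40 degree wide notches in the collar's flange, on the mixer's +x side, 26.5 mm from the axis, at flange-top height; the other is opposite (-x side); black marks on the head show both. Below the flange each notch leads clockwise (from above) into a slot with a stop at 80 degrees of turn; it is closed the other way
- well_pad (a joint): the sprung pad that is the well's floor, its top 66 mm above the mixer's origin when up: 0 up, grows as it is pushed down (m), end of travel 0.014; 5 N to start, then 500 N/m. With the bottle in and the cap fully home it reads about 0.012 and pushes back with 11 N
- cap: bayonet cap: metal cup on its open rim, 69 mm across, 41 mm high, 36 mm deep inside, 0.12 kg. Two inward tabs at the rim (14 mm wide, 4.5 mm high, to 26 mm from the axis) lie under the ends of its bar grip. Origin: centre of the rim's plane; z up; x along the bar and through both tabs; a half turn makes no difference. Turned but not held down, the spring lifts it 5 mm off the seat
- cap_grip (a point): centre of the cap's straight black bar grip, 53 mm above the rim: 56 mm long (along the cap's x), 16 mm thick, 24 mm high (41 to 65 mm above the rim)
- bottle: the smaller brown glass bottle, closed with a black screw cap: 40 mm across up to 54 mm, sloping shoulder, screw cap 24 mm across from 67 to 86 mm above the bottom; about 0.19 kg. Origin: centre of its bottom; z up. Standing in the well it reaches 34 mm above the collar
- large_bottle: bystander: the larger brown bottle, 48 mm across, 100 mm high; it does not fit the well. Origin: centre of its bottom
- timer: bystander: white timer lying flat, 66 x 66 x 19 mm. Origin: centre of its underside
- label_roll: bystander: roll of labels lying flat, 70 mm across, 36 mm high. Origin: centre of its underside

How it is judged (in metres and radians):
On the way, in this order (a step that is already met when the one before it is completed fails the run):
1. the smaller bottle stands in the well on its pad, let go (z of bottle in the frame of mixer below 0.07 m and horizontal distance between bottle and mixer below 0.004 m and angle between bottle's own z axis and vertical below 0.12 rad and contact force between the fingers and bottle below 0.1 N), for 0.1 s.
2. the cap is pushed down over the bottle with its tabs through the notches, not yet turned (z of cap in the frame of mixer below 0.11 m and horizontal distance between cap and mixer below 0.004 m and angle between the x axis of cap and the x axis of mixer, either way round below 0.35 rad and value of joint well_pad above 0.004 m), for 0.02 s.
At the end, for the whole second after the job is handed in: The smaller bottle stands in the well under the cap; the cap is turned at least 69 degrees towards its 80 degree stop and held down within 2.5 mm of its seat (pad down over 9 mm), upright, centred within 4 mm, the fingers still gripping it (over 2 N), all at rest (z of cap in the frame of mixer below 0.1065 m and horizontal distance between each of cap, bottle and mixer below 0.004 m and angle between the x axis of cap and the x axis of mixer, either way round above 1.2 rad and angle between cap's own z axis and vertical below 0.08 rad and value of joint well_pad above 0.009 m and angle between bottle's own z axis and vertical below 0.12 rad and contact force between the fingers and cap above 2 N and linear speed of cap below 0.02 m/s); the arm keeps its last pose, push and grip.
It fails at once if the larger bottle is moved more than 20 mm or tipped (distance of large_bottle from where it was at the start of the episode above 0.02 m or angle between large_bottle's own z axis and vertical above 0.3 rad).
It fails at once if the timer or the label roll is moved more than 20 mm (distance of any of timer, label_roll from where it was at the start of the episode above 0.02 m).
It also fails if it takes over 72 s, if anything falls off the work surface, if the arm or the gripper's body presses on something with over 40 N, if the wrist force passes 120 N, or if a joint passes its speed limit or range.

## Working session

There is one attempt and no reset: what is moved stays moved. The work goes in short steps, Python scripts to look and compute and a tool call to move; the robot and the scene stay as the last step left them, time stands still between calls to the robot, and variables do not carry over. Pictures are saved under pics/ and viewed, at most 10 in all, crops included, and the job is handed in when it is done.

Besides the shell and the picture viewer there is one more tool, called after ">>>" in YAML: its name, and indented under it one key for each argument. apply_moves: Moves the arm, as the interface text tells. Its arguments: {"type":"object","properties":{"plan":{"type":"array"}},"required":["plan"]}

```bash
mkdir -p pics; ls
python3 - <<'E'
from station import r
import cv2,numpy as np
s=r.sense();print(s)
for n in("top","side"):
    c=r.capture(n);cv2.imwrite(f"pics/{n}0.png",c["img"]);np.savez(f"pics/{n}0.npz",**c);print(c["mtx"],c["R"],c["t"])
E
```

```text
pics
{'time_s': 0.0, 'joints': array([-5.18758524e+01,  2.20925679e+01,  3.79488703e-01, -3.01239324e-02,
       -6.84120964e+01, -1.48173775e+01]), 'joint_velocities': array([ 0.02161659, -0.09537047, -0.1341738 ,  0.01347295, -0.00633994,
       -0.08858511]), 'effort': array([ 7.10290278e-04, -3.90661991e+01,  1.87408412e+01,  4.21972051e+00,
        1.11517013e-02, -1.83060574e-04]), 'tcp_pos': array([ 0.24709189, -0.57347027,  0.2434356 ]), 'ee_rot': array([[-9.18476325e-01, -3.95474791e-01, -9.64157885e-04],
       [-3.95475956e-01,  9.18474107e-01,  2.02045077e-03],
       [ 8.65167078e-05,  2.23703746e-03, -9.99997494e-01]]), 'wrist_force': array([-0.02422294,  0.15655224,  0.07029007]), 'moment': array([-0.05894523,  0.01438272,  0.05270372]), 'gripper_force': 0.0, 'gripper_width': 0.9962473103344263}
[[355.31361181   0.         251.10444908]
 [  0.         355.31361181 197.10836598]
 [  0.           0.           1.        ]] [[-0.02715575 -0.99960643 -0.0070393 ]
 [-0.99153519  0.02782956 -0.12682066]
 [ 0.12696665  0.00353581 -0.99190068]] [0.03024566 0.48911155 1.06223625]
[[461.95714406   0.         263.88741671]
 [  0.         461.95714406 195.14863845]
 [  0.           0.           1.        ]] [[-0.83720978 -0.54665723  0.0156731 ]
 [-0.2274008   0.32191609 -0.91905327]
 [ 0.49736169 -0.77300446 -0.39382159]] [0.42080525 0.17788683 1.23231902]
```

View pics/top0.png

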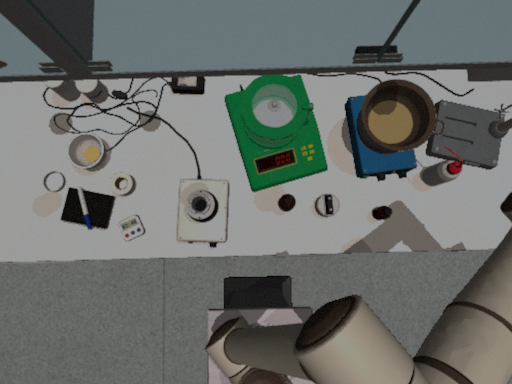

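View pics/side0.png

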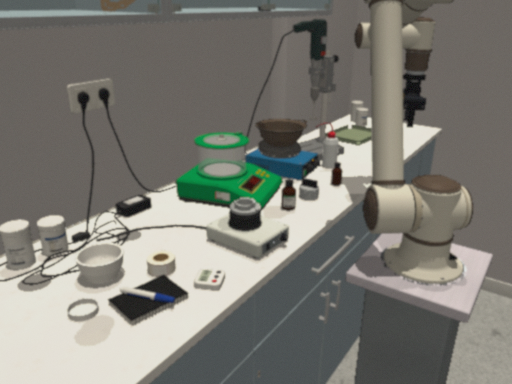

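The top view shows the mixer near (203,208), brown bottles at (287,202) and (382,213), and the cap at (327,205). The side view agrees: bottles at (289,195) and (337,175), cap at (310,187).

```bash
cat > h.py <<'E'
import numpy as np,cv2
from station import r
def ray(c,u,v,z):
    d=np.linalg.inv(c["mtx"])@np.array([u,v,1.]); R=c["R"];o=-R.T@c["t"];d=R.T@d
    return o+d*(z-o[2])/d[2]
def cloud(c):
    D=c["depth"];v,u=np.mgrid[:384,:512]
    P=(np.linalg.inv(c["mtx"])@np.stack([u.ravel(),v.ravel(),np.ones(u.size)]))*D.ravel()
    return ((P.T-c["t"])@c["R"]).reshape(384,512,3)
def crop(c,u,v,w,h,k):
    return cv2.resize(c["img"][v:v+h,u:u+w],None,fx=k,fy=k,interpolation=cv2.INTER_CUBIC)
E
python3 - <<'E'
from h import *
t=dict(np.load("pics/top0.npz"));s=dict(np.load("pics/side0.npz"))
a=crop(t,165,165,80,60,5);b=crop(t,270,182,80,48,5);d=crop(t,345,182,80,60,5);e=crop(s,200,160,160,100,5//2)
out=np.zeros((600,800,3),np.uint8);out[:300,:400]=a;out[:240,400:]=b;out[300:,:400]=d;out[300:500,400:720]=e
cv2.imwrite("pics/c1.png",out)
P=cloud(t)
for n,(u,v) in dict(A=(287,202),B=(382,213),cap=(327,205),mix=(203,206)).items():
    q=P[v-3:v+4,u-3:u+4].reshape(-1,3);print(n,q[np.argmax(q[:,2])],np.median(q,0))
for n,(u,v) in dict(A=(289,185),B=(337,168),cap=(310,182)).items():
    q=cloud(s)[v-6:v+6,u-3:u+4].reshape(-1,3);print(n,q[:,2].max(),np.median(q,0))
E
```

```text
A [ 0.47241252 -0.08064906  0.10268643] [ 0.46411032 -0.08655453  0.09796872]
B [0.35092408 0.01286613 1.11587522] [ 0.42692165 -0.36966317  0.06386262]
cap [ 0.45793007 -0.21637172  0.06804419] [ 0.45593538 -0.20952643  0.05796893]
mix [0.35092408 0.01286613 1.11587522] [0.46260614 0.1602691  0.06517111]
A 0.10051757609068605 [ 0.46231153 -0.08369422  0.08681224]
B 0.08547952485850435 [ 0.42613605 -0.37135487  0.06446302]
cap 0.6422059864143674 [ 0.45608628 -0.21251887  0.04854042]
```

View pics/c1.png

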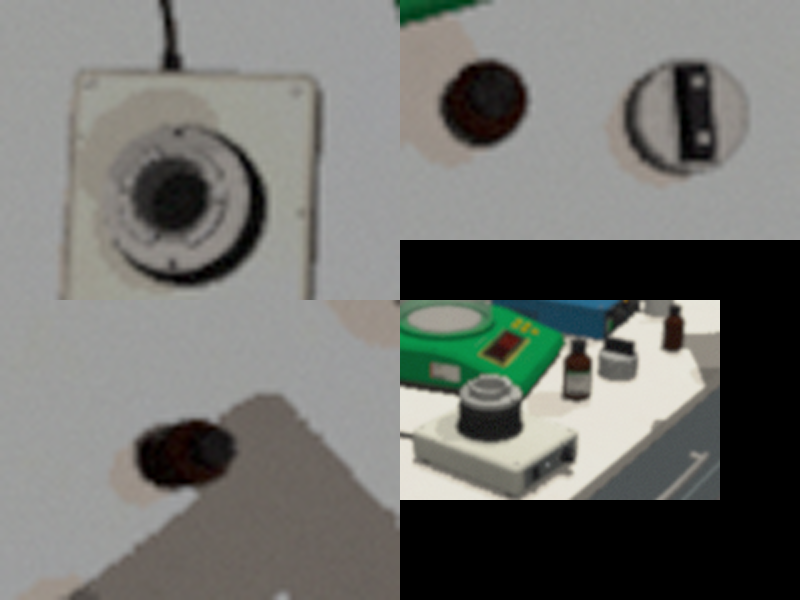

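The crops show:
- The left bottle is about 0.10 m tall, so it is the large one.
- The bottle at pixel (387,211) is 0.085 m tall, so it is the small one.
- The mixer's notch marks are at crop (180,131) and (172,264).
- The cap's bar runs from crop (689,63) to (700,160).

Run:
```python
from h import *
t=dict(np.load("pics/top0.npz"));s=dict(np.load("pics/side0.npz"))
p=lambda x,y,u0,v0,z:ray(t,(x-2)/5+u0,(y-2)/5+v0,z)
a,b=p(180,131,165,165,.104),p(172,264,165,165,.104)
print("marks",a,b,(a+b)/2,np.linalg.norm(a-b),np.degrees(np.arctan2(*(a-b)[1::-1])))
print("well hole", p(171,195,165,165,.118))
c=p(77,70,165,165,.05),p(320,78,165,165,.05);print("base back corners",c,np.linalg.norm(c[0]-c[1]),np.degrees(np.arctan2(*(c[1]-c[0])[1::-1]))+90)
print("bottle top",p(213,445-300,345,182,.086))
a,b=p(289,63,270,182,.065),p(300,160,270,182,.065)
print("bar",(a+b)/2,np.linalg.norm(a-b),np.degrees(np.arctan2(*(a-b)[1::-1])))
for n,c in(("t",t),("s",s)):
    P=cloud(c).reshape(-1,3)
    f=lambda x,y,R,z0,z1:P[(np.hypot(P[:,0]-x,P[:,1]-y)<R)&(P[:,2]>z0)&(P[:,2]<z1)]
    for nm,(x,y,R,z0,z1) in dict(bot=(.427,-.371,.04,.07,.1),botlow=(.427,-.371,.04,.01,.05),bar=(.456,-.21,.05,.048,.075),cup=(.456,-.21,.05,.015,.035),flange=(.46,.155,.045,.112,.125),head=(.46,.155,.06,.095,.11)).items():
        q=f(x,y,R,z0,z1)
        if len(q):
            m=(q[:,:2].min(0)+q[:,:2].max(0))/2
            print(n,nm,len(q),q.mean(0).round(4),"mid",m.round(4),np.ptp(q,0).round(3))
```

```text
marks [0.50284188 0.1614019  0.104     ] [0.42627222 0.16666923 0.104     ] [0.46455705 0.16403556 0.104     ] 0.07675062040008394 -3.9352532863262573
well hole [0.46430605 0.16477342 0.118     ]
base back corners (array([0.55031167, 0.23183447, 0.05      ]), array([0.54115417, 0.08373926, 0.05      ])) 0.14837806860654051 -3.5383933771095997
bottle top [ 0.43224504 -0.37695038  0.086     ]
bar [ 0.45876501 -0.21260211  0.065     ] 0.058156913834576475 3.3024148897977983
t bot 64 [ 0.4296 -0.3789  0.0831] mid [ 0.4298 -0.3802] [0.021 0.023 0.019]
t botlow 60 [ 0.4269 -0.366   0.0317] mid [ 0.429  -0.3716] [0.038 0.023 0.039]
t bar 118 [ 0.4581 -0.2158  0.0625] mid [ 0.4585 -0.2171] [0.054 0.017 0.021]
t cup 37 [ 0.446  -0.1963  0.0284] mid [ 0.4552 -0.2098] [0.061 0.055 0.019]
t flange 144 [0.4629 0.1639 0.1169] mid [0.4634 0.1644] [0.052 0.058 0.009]
t head 363 [0.4612 0.1619 0.103 ] mid [0.4623 0.1635] [0.082 0.081 0.014]
s bot 33 [ 0.4282 -0.3742  0.0796] mid [ 0.4284 -0.3761] [0.023 0.027 0.015]
s botlow 109 [ 0.4236 -0.3656  0.0302] mid [ 0.4288 -0.3709] [0.039 0.036 0.04 ]
s bar 89 [ 0.4561 -0.2107  0.0575] mid [ 0.4568 -0.2124] [0.056 0.024 0.017]
s cup 109 [ 0.4458 -0.1925  0.0252] mid [ 0.4526 -0.2017] [0.06  0.056 0.019]
s flange 110 [0.4622 0.1668 0.1157] mid [0.4627 0.1653] [0.057 0.062 0.007]
s head 281 [0.4534 0.1771 0.1027] mid [0.4607 0.1684] [0.083 0.083 0.015]
```

```bash
cat >> h.py <<'E'
def go(x,y,z,yaw=None):
    """offset (cm) and spin (rad) to TCP target; yaw = desired heading of tool y, deg"""
    s=r.sense();R=s["ee_rot"];d=R.T@(np.array([x,y,z])-s["tcp_pos"])*100
    h=np.degrees(np.arctan2(R[1,1],R[0,1]))
    sp=0 if yaw is None else ((h-yaw+180)%360-180)
    print("offset",d.round(2),"dist mm",(np.linalg.norm(d)*10).round(1),"spin rad %.3f (%.1f deg) heading %.2f"%(np.radians(sp),sp,h),"j6 %.1f"%s["joints"][5],"tcp",s["tcp_pos"].round(4),"F",s["wrist_force"].round(1),"w %.3f g %.1f t %.1f"%(s["gripper_width"],s["gripper_force"],s["time_s"]))
E
python3 -c "
from h import *
go(.430,-.377,.16,93)"
```

```text
offset [-24.57  10.8    8.37] dist mm 281.2 spin rad 0.354 (20.3 deg) heading 113.30 j6 -14.8 tcp [ 0.2471 -0.5735  0.2436] F [0.  0.7 0.3] w 1.003 g 0.0 t 0.1
```

>>> apply_moves:
  plan:
    - {"grip":1,"offset":[-12.3,5.4,4.2],"spin":0.17}
    - {"grip":1,"offset":[-24.6,10.8,8.4],"spin":0.35}
    - {"grip":1,"offset":[-24.6,10.8,8.4],"spin":0.35}
    - {"grip":1,"offset":[-24.6,10.8,8.4],"spin":0.35}
    - {"grip":1,"offset":[-24.6,10.8,8.4],"spin":0.35}

```text
time_s: 0.6
tcp_pos: [0.4077, -0.4011, 0.1706]
ee_rot: [[-0.998, -0.056, -0.0], [-0.056, 0.998, 0.0], [0.0, 0.0, -1.0]]
wrist_force: [0.5, -0.5, -0.7]
gripper_width: 1.0
gripper_force: 0.0
```

>>> apply_moves:
  plan:
    - {"grip":1,"offset":[0,0,0],"spin":0}
    - {"grip":1,"offset":[0,0,0],"spin":0}

```text
time_s: 0.8
tcp_pos: [0.4075, -0.4017, 0.1707]
ee_rot: [[-0.998, -0.059, -0.002], [-0.059, 0.998, 0.001], [0.001, 0.001, -1.0]]
wrist_force: [-0.6, 0.1, -0.2]
gripper_width: 1.0
gripper_force: 0.0
```

```bash
python3 -c "
from h import *
go(.430,-.377,.089,93)
c=r.capture('top');cv2.imwrite('pics/t1.png',c['img'])"
```

```text
offset [-2.41  2.33  8.17] dist mm 88.3 spin rad 0.007 (0.4 deg) heading 93.40 j6 -58.2 tcp [ 0.4075 -0.4017  0.1707] F [-0.6  0.1 -0.2] w 1.000 g 0.0 t 0.8
```

>>> apply_moves:
  plan:
    - {"grip":1,"offset":[-2.4,2.3,3.0],"spin":0}
    - {"grip":1,"offset":[-2.4,2.3,3.0],"spin":0}
    - {"grip":1,"offset":[-2.4,2.3,3.0],"spin":0}

```text
time_s: 1.15
tcp_pos: [0.4289, -0.3792, 0.1413]
ee_rot: [[-0.998, -0.056, -0.001], [-0.056, 0.998, 0.0], [0.001, 0.0, -1.0]]
wrist_force: [0.7, -0.6, 0.8]
gripper_width: 1.003
gripper_force: 0.0
```

```bash
python3 -c "
from h import *
go(.430,-.377,.089,93)
c=r.capture('top');s=r.capture('side')
a=crop(c,345,170,80,75,5);b=crop(s,300,110,80,100,5)
o=np.zeros((500,800,3),np.uint8);o[:375,:400]=a;o[:,400:]=b;cv2.imwrite('pics/c2.png',o)"
```

```text
offset [-0.13  0.21  5.23] dist mm 52.3 spin rad 0.004 (0.2 deg) heading 93.21 j6 -61.5 tcp [ 0.4289 -0.3792  0.1413] F [ 0.7 -0.6  0.8] w 1.003 g 0.0 t 1.1
```

View pics/c2.png

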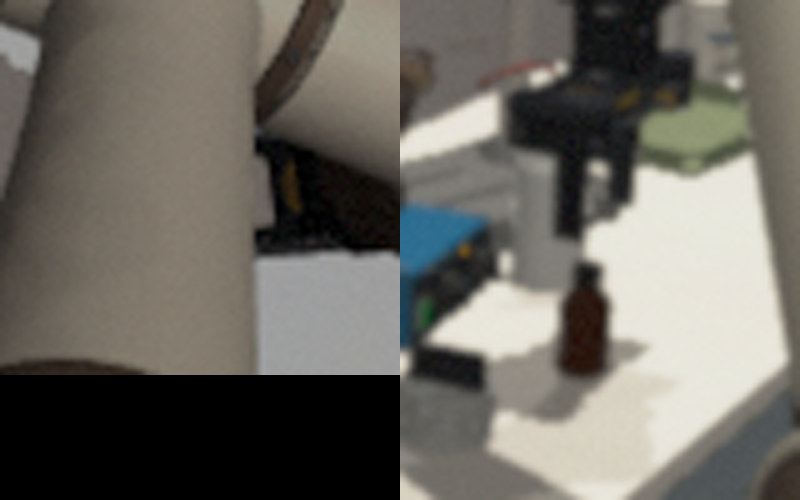

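>>> apply_moves:
  plan:
    - {"grip":1,"offset":[-0.1,0.2,4.5],"spin":0}
    - {"grip":1,"offset":[-0.1,0.2,9.1],"spin":0}
    - {"grip":1,"offset":[-0.1,0.2,9.1],"spin":0}
    - {"grip":0.4,"offset":[-0.1,0.2,9.1],"spin":0}
    - {"grip":0.4,"offset":[-0.1,0.2,9.1],"spin":0}

```text
time_s: 1.75
tcp_pos: [0.4321, -0.3779, 0.0532]
ee_rot: [[-0.998, -0.057, 0.004], [-0.057, 0.998, -0.003], [-0.004, -0.003, -1.0]]
wrist_force: [0.4, -0.6, -0.2]
gripper_width: 0.891
gripper_force: 0.0
```

>>> apply_moves:
  plan:
    - {"grip":0.4,"offset":[0,0,0],"spin":0}
    - {"grip":0.4,"offset":[0,0,0],"spin":0}
    - {"grip":0.4,"offset":[0,0,0],"spin":0}
    - {"grip":0.4,"offset":[0,0,0],"spin":0}
    - {"grip":0.4,"offset":[0,0,0],"spin":0}

```text
time_s: 2.25
tcp_pos: [0.4313, -0.3771, 0.0511]
ee_rot: [[-0.998, -0.057, 0.002], [-0.057, 0.998, -0.002], [-0.002, -0.002, -1.0]]
wrist_force: [-0.1, -1.7, 1.4]
gripper_width: 0.46
gripper_force: 1.0
```

>>> apply_moves:
  plan:
    - {"grip":0.4,"offset":[0,0,0],"spin":0}
    - {"grip":0.4,"offset":[0,0,0],"spin":0}
    - {"grip":0.7,"offset":[0,0,0],"spin":0}
    - {"grip":0.7,"offset":[0,0,0],"spin":0}
    - {"grip":0.7,"offset":[0,0,0],"spin":0}

```text
time_s: 2.75
tcp_pos: [0.4296, -0.3756, 0.0496]
ee_rot: [[-0.998, -0.056, -0.002], [-0.056, 0.998, 0.002], [0.002, 0.002, -1.0]]
wrist_force: [0.3, 0.4, -0.1]
gripper_width: 0.632
gripper_force: 0.0
```

>>> apply_moves:
  plan:
    - {"grip":0.7,"offset":[0,0,0],"spin":-0.14}
    - {"grip":0.7,"offset":[0,0,0],"spin":-0.28}
    - {"grip":0.7,"offset":[0,0,0],"spin":-0.42}
    - {"grip":0.7,"offset":[0,0,0],"spin":-0.56}
    - {"grip":0.7,"offset":[0,0,0],"spin":-0.7}

```text
time_s: 3.25
tcp_pos: [0.4299, -0.3758, 0.0497]
ee_rot: [[-0.723, -0.691, -0.002], [-0.691, 0.723, 0.001], [0.0, 0.002, -1.0]]
wrist_force: [0.5, 0.7, 0.1]
gripper_width: 0.696
gripper_force: 0.0
```

>>> apply_moves:
  plan:
    - {"grip":0.7,"offset":[0,0,0],"spin":-0.14}
    - {"grip":0.7,"offset":[0,0,0],"spin":-0.28}
    - {"grip":0.7,"offset":[0,0,0],"spin":-0.42}
    - {"grip":0.7,"offset":[0,0,0],"spin":-0.56}
    - {"grip":0.7,"offset":[0,0,0],"spin":-0.7}

```text
time_s: 3.75
tcp_pos: [0.4298, -0.3758, 0.0497]
ee_rot: [[-0.108, -0.994, -0.002], [-0.994, 0.108, 0.001], [-0.001, 0.002, -1.0]]
wrist_force: [-0.1, -0.1, 0.0]
gripper_width: 0.702
gripper_force: 0.0
```

>>> apply_moves:
  plan:
    - {"grip":0.7,"offset":[0,0,0],"spin":-0.14}
    - {"grip":0.7,"offset":[0,0,0],"spin":-0.17}
    - {"grip":0.7,"offset":[0,0,0],"spin":-0.17}
    - {"grip":0.4,"offset":[0,0,0],"spin":-0.17}
    - {"grip":0.4,"offset":[0,0,0],"spin":-0.17}

```text
time_s: 4.25
tcp_pos: [0.4304, -0.3763, 0.0502]
ee_rot: [[0.055, -0.999, -0.0], [-0.999, -0.055, 0.0], [-0.0, 0.0, -1.0]]
wrist_force: [-0.3, 0.3, 0.3]
gripper_width: 0.595
gripper_force: 0.0
```

>>> apply_moves:
  plan:
    - {"grip":0.4,"offset":[0,0,0],"spin":0}
    - {"grip":0.4,"offset":[0,0,0],"spin":0}
    - {"grip":0.4,"offset":[0,0,0],"spin":0}
    - {"grip":0.4,"offset":[0,0,0],"spin":0}
    - {"grip":0.4,"offset":[0,0,0],"spin":0}

```text
time_s: 4.75
tcp_pos: [0.4305, -0.3764, 0.0504]
ee_rot: [[0.056, -0.998, 0.0], [-0.998, -0.056, 0.0], [-0.0, -0.0, -1.0]]
wrist_force: [0.5, 0.5, 0.4]
gripper_width: 0.446
gripper_force: 30.0
```

```bash
python3 -c "
from h import *
go(.4314,-.377,.089)"
```

```text
offset [ 0.07 -0.09 -3.86] dist mm 38.7 spin rad 0.000 (0.0 deg) heading -176.80 j6 28.1 tcp [ 0.4305 -0.3764  0.0504] F [0.5 0.5 0.4] w 0.446 g 30.0 t 4.8
```

>>> apply_moves:
  plan:
    - {"grip":0.65,"offset":[0,0,0],"spin":0}
    - {"grip":0.65,"offset":[0,0,0],"spin":0}
    - {"grip":0.65,"offset":[0,0,0],"spin":0}
    - {"grip":0.65,"offset":[0,0,-2.0],"spin":0}
    - {"grip":0.65,"offset":[0,0,-3.9],"spin":0}

```text
time_s: 5.25
tcp_pos: [0.4301, -0.3762, 0.0893]
ee_rot: [[0.056, -0.998, -0.002], [-0.998, -0.056, 0.001], [-0.001, 0.002, -1.0]]
wrist_force: [1.7, -0.3, 1.1]
gripper_width: 0.639
gripper_force: 0.0
```

>>> apply_moves:
  plan:
    - {"grip":0.2,"offset":[0,0,0],"spin":0}
    - {"grip":0.2,"offset":[0,0,0],"spin":0}
    - {"grip":0.2,"offset":[0,0,0],"spin":0}
    - {"grip":0.2,"offset":[0,0,0],"spin":0}
    - {"grip":0.2,"offset":[0,0,0],"spin":0}

```text
time_s: 5.75
tcp_pos: [0.4301, -0.3762, 0.0885]
ee_rot: [[0.056, -0.998, -0.001], [-0.998, -0.056, 0.001], [-0.001, 0.001, -1.0]]
wrist_force: [0.6, -1.1, -1.7]
gripper_width: 0.288
gripper_force: 26.2
```

>>> apply_moves:
  plan:
    - {"grip":0.2,"offset":[0,0,0],"spin":0}
    - {"grip":0.2,"offset":[0,0,0],"spin":0}
    - {"grip":0.2,"offset":[0,0,0],"spin":0}
    - {"grip":0.2,"offset":[0,0,0],"spin":0}

```text
time_s: 6.15
tcp_pos: [0.4304, -0.3763, 0.0892]
ee_rot: [[0.056, -0.998, -0.0], [-0.998, -0.056, 0.0], [-0.0, 0.0, -1.0]]
wrist_force: [0.2, -0.4, -1.7]
gripper_width: 0.284
gripper_force: 26.1
```

>>> apply_moves:
  plan:
    - {"grip":0.2,"offset":[0,0,-4],"spin":0}
    - {"grip":0.2,"offset":[0,0,-8],"spin":0}
    - {"grip":0.2,"offset":[0,0,-12],"spin":0}
    - {"grip":0.2,"offset":[0,0,-15],"spin":0}
    - {"grip":0.2,"offset":[0,0,-15],"spin":0}

```text
time_s: 6.65
tcp_pos: [0.4326, -0.3779, 0.245]
ee_rot: [[0.057, -0.998, 0.01], [-0.998, -0.057, -0.006], [0.007, -0.009, -1.0]]
wrist_force: [1.7, 0.2, -2.3]
gripper_width: 0.288
gripper_force: 26.1
```

```bash
python3 -c "
from h import *
go(.4637,.1646,.24,-176.8)
go(.4637,.1646,.24,-93.7)
c=r.capture('side');cv2.imwrite('pics/c3.png',crop(c,290,60,100,120,5))"
```

```text
offset [-53.99  -6.18   0.19] dist mm 543.4 spin rad 0.001 (0.1 deg) heading -176.75 j6 28.1 tcp [ 0.4326 -0.3779  0.245 ] F [ 1.7  0.2 -2.3] w 0.288 g 26.1 t 6.7
offset [-53.99  -6.18   0.19] dist mm 543.4 spin rad -1.449 (-83.0 deg) heading -176.75 j6 28.1 tcp [ 0.4326 -0.3779  0.245 ] F [ 1.7  0.2 -2.3] w 0.288 g 26.1 t 6.7
```

View pics/c3.png

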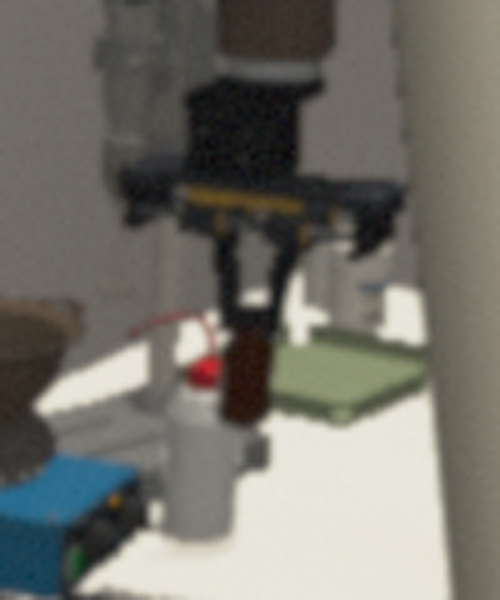

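>>> apply_moves:
  plan:
    - {"grip":0.2,"offset":[0,0,0],"spin":-0.14}
    - {"grip":0.2,"offset":[0,0,0],"spin":-0.28}
    - {"grip":0.2,"offset":[0,0,0],"spin":-0.42}
    - {"grip":0.2,"offset":[0,0,0],"spin":-0.56}
    - {"grip":0.2,"offset":[0,0,0],"spin":-0.7}

```text
time_s: 7.2
tcp_pos: [0.4296, -0.3757, 0.2372]
ee_rot: [[0.69, -0.724, -0.003], [-0.724, -0.69, 0.002], [-0.004, 0.001, -1.0]]
wrist_force: [0.7, 0.2, -1.5]
gripper_width: 0.288
gripper_force: 26.1
```

>>> apply_moves:
  plan:
    - {"grip":0.2,"offset":[0,0,0],"spin":-0.14}
    - {"grip":0.2,"offset":[0,0,0],"spin":-0.28}
    - {"grip":0.2,"offset":[0,0,0],"spin":-0.42}
    - {"grip":0.2,"offset":[0,0,0],"spin":-0.56}
    - {"grip":0.2,"offset":[0,0,0],"spin":-0.75}

```text
time_s: 7.7
tcp_pos: [0.4296, -0.3757, 0.2371]
ee_rot: [[0.995, -0.099, -0.003], [-0.099, -0.995, 0.002], [-0.004, -0.002, -1.0]]
wrist_force: [0.1, 0.4, -1.9]
gripper_width: 0.287
gripper_force: 26.1
```

>>> apply_moves:
  plan:
    - {"grip":0.2,"offset":[0,-2,0],"spin":0}
    - {"grip":0.2,"offset":[0,-6,0],"spin":0}
    - {"grip":0.2,"offset":[0,-10,0],"spin":0}
    - {"grip":0.2,"offset":[0,-14,0],"spin":0}
    - {"grip":0.2,"offset":[0,-18,0],"spin":0}

```text
time_s: 8.2
tcp_pos: [0.4482, -0.1957, 0.2375]
ee_rot: [[0.994, -0.105, -0.004], [-0.105, -0.994, 0.001], [-0.004, -0.001, -1.0]]
wrist_force: [0.2, 1.0, -1.6]
gripper_width: 0.291
gripper_force: 26.1
```

>>> apply_moves:
  plan:
    - {"grip":0.2,"offset":[0,-4,0],"spin":0}
    - {"grip":0.2,"offset":[0,-8,0],"spin":0}
    - {"grip":0.2,"offset":[0,-12,0],"spin":0}
    - {"grip":0.2,"offset":[0,-16,0],"spin":0}
    - {"grip":0.2,"offset":[0,-20,0],"spin":0}

```text
time_s: 8.7
tcp_pos: [0.469, 0.003, 0.2377]
ee_rot: [[0.994, -0.105, -0.003], [-0.105, -0.994, -0.0], [-0.003, 0.001, -1.0]]
wrist_force: [1.3, -0.5, -2.5]
gripper_width: 0.283
gripper_force: 26.1
```

>>> apply_moves:
  plan:
    - {"grip":0.2,"offset":[-0.4,-4,0],"spin":0}
    - {"grip":0.2,"offset":[-0.4,-8,0],"spin":0}
    - {"grip":0.2,"offset":[-0.4,-12,0],"spin":0}
    - {"grip":0.2,"offset":[-0.4,-15,0],"spin":0}
    - {"grip":0.2,"offset":[-0.4,-16.3,0],"spin":0}

```text
time_s: 9.2
tcp_pos: [0.4826, 0.1661, 0.2375]
ee_rot: [[0.995, -0.102, -0.003], [-0.102, -0.995, -0.001], [-0.003, 0.002, -1.0]]
wrist_force: [-0.3, -0.2, -1.8]
gripper_width: 0.285
gripper_force: 26.1
```

>>> apply_moves:
  plan:
    - {"grip":0.2,"offset":[0,0,0],"spin":0}
    - {"grip":0.2,"offset":[0,0,0],"spin":0}

```text
time_s: 9.4
tcp_pos: [0.4826, 0.1633, 0.2383]
ee_rot: [[0.994, -0.105, -0.002], [-0.105, -0.994, -0.002], [-0.002, 0.002, -1.0]]
wrist_force: [-0.7, 0.1, -2.4]
gripper_width: 0.285
gripper_force: 26.1
```

```bash
python3 -c "
from h import *
go(.4637,.1646,.22,-93.7)"
```

```text
offset [-1.89  0.06  1.83] dist mm 26.3 spin rad -0.040 (-2.3 deg) heading -96.02 j6 47.0 tcp [0.4826 0.1633 0.2383] F [-0.7  0.1 -2.4] w 0.285 g 26.1 t 9.4
```

>>> apply_moves:
  plan:
    - {"grip":0.2,"offset":[-1.9,0.1,1.0],"spin":-0.04}
    - {"grip":0.2,"offset":[-1.9,0.1,1.8],"spin":-0.04}
    - {"grip":0.2,"offset":[-1.9,0.1,1.8],"spin":-0.04}
    - {"grip":0.2,"offset":[-1.9,0.1,1.8],"spin":-0.04}

```text
time_s: 9.8
tcp_pos: [0.4648, 0.1644, 0.2215]
ee_rot: [[0.998, -0.066, 0.001], [-0.066, -0.998, -0.0], [0.001, 0.0, -1.0]]
wrist_force: [0.4, 0.1, -0.9]
gripper_width: 0.286
gripper_force: 26.1
```

```bash
python3 -c "
from h import *
go(.4637,.1646,.21,-93.7)
s=r.capture('side');t=r.capture('top')
np.savez('pics/s4.npz',**s);np.savez('pics/t4.npz',**t)
o=np.zeros((500,800,3),np.uint8);o[:,:350]=crop(s,215,155,70,100,5);o[:400,400:]=crop(t,165,165,80,80,5)
cv2.imwrite('pics/c4.png',o)"
```

```text
offset [-0.12 -0.01  1.15] dist mm 11.6 spin rad -0.001 (-0.1 deg) heading -93.78 j6 47.8 tcp [0.4648 0.1644 0.2215] F [ 0.4  0.1 -0.9] w 0.286 g 26.1 t 9.8
```

View pics/c4.png

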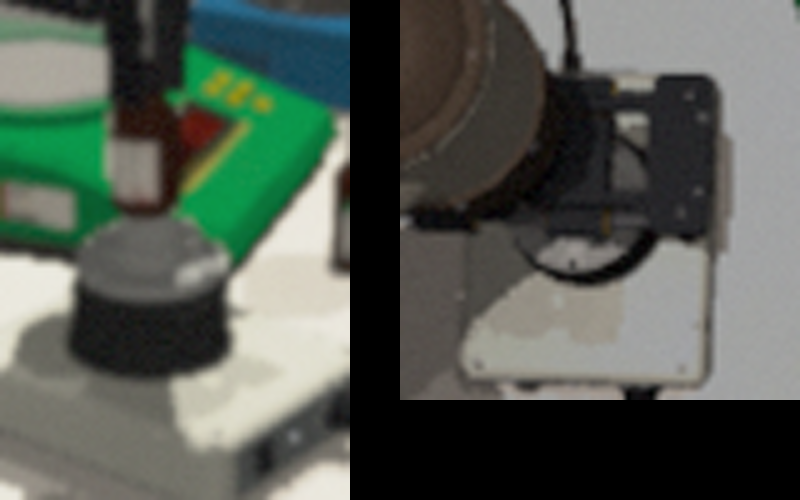

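Run:
```python
from h import *
s=dict(np.load('pics/s4.npz'))
def pj(X):
    p=s["mtx"]@(s["R"]@np.array(X)+s["t"]);return ((p[:2]/p[2]-[215,155])*5+2).round(1)
for z in(.06,.104,.118):print(z,pj([.4637,.1646,z]))
for h in(0,.03,.05):print("b",pj([.4648,.1644,.2215-.089+h]))
# edges by gradient, each row
g=cv2.cvtColor(s["img"],cv2.COLOR_BGR2GRAY).astype(float)
for v in(180,184,188,192,216,220,224):
    row=cv2.resize(g[v:v+1,222:268],None,fx=1,fy=1)[0];print(v,row.astype(int).tolist())
```

```text
0.06 [147.1 326.5]
0.104 [147. 256.]
0.118 [146.9 233.2]
b [145.5 208.7]
b [145.4 158.8]
b [145.4 124.9]
180 [82, 83, 82, 83, 84, 86, 87, 88, 89, 91, 94, 96, 96, 106, 110, 85, 53, 28, 31, 24, 28, 27, 36, 33, 23, 29, 19, 24, 31, 42, 49, 44, 44, 43, 41, 43, 45, 52, 60, 83, 109, 128, 126, 113, 103, 101]
184 [99, 99, 99, 100, 99, 99, 101, 101, 101, 100, 100, 100, 100, 120, 138, 135, 123, 121, 121, 116, 116, 119, 121, 112, 84, 48, 29, 30, 23, 32, 26, 33, 42, 49, 56, 70, 89, 115, 127, 123, 110, 107, 102, 99, 99, 100]
188 [72, 76, 80, 81, 85, 89, 92, 94, 94, 95, 98, 98, 100, 123, 145, 143, 129, 128, 131, 130, 135, 136, 136, 126, 92, 55, 33, 28, 23, 41, 57, 75, 94, 117, 133, 133, 118, 108, 102, 100, 101, 102, 102, 101, 105, 101]
192 [107, 105, 100, 96, 93, 86, 82, 72, 66, 68, 70, 77, 82, 86, 96, 106, 116, 127, 130, 125, 124, 130, 134, 125, 95, 53, 32, 21, 46, 84, 117, 128, 123, 109, 100, 100, 101, 101, 102, 101, 101, 100, 99, 100, 96, 93]
216 [225, 223, 216, 213, 206, 200, 172, 118, 59, 26, 32, 27, 27, 31, 29, 28, 26, 31, 30, 36, 38, 38, 40, 36, 38, 38, 34, 37, 36, 29, 29, 30, 34, 36, 38, 24, 33, 52, 101, 147, 180, 197, 203, 207, 212, 213]
220 [114, 105, 105, 103, 102, 95, 79, 53, 31, 24, 28, 26, 27, 25, 28, 29, 29, 22, 23, 26, 30, 28, 26, 26, 28, 23, 25, 24, 26, 31, 27, 27, 25, 30, 28, 29, 30, 49, 105, 170, 209, 219, 221, 221, 220, 222]
224 [104, 103, 103, 102, 104, 93, 68, 37, 27, 27, 26, 27, 26, 22, 22, 25, 30, 29, 23, 25, 27, 27, 30, 28, 29, 31, 32, 31, 25, 26, 30, 27, 30, 32, 27, 26, 31, 38, 75, 145, 200, 218, 220, 221, 221, 222]
```

>>> apply_moves:
  plan:
    - {"grip":0.2,"offset":[-0.2,0.04,1.0],"spin":0}
    - {"grip":0.2,"offset":[-0.2,0.04,1.0],"spin":0}
    - {"grip":0.2,"offset":[-0.2,0.04,1.0],"spin":0}
    - {"grip":0.2,"offset":[-0.2,0.04,1.0],"spin":0}
    - {"grip":0.2,"offset":[-0.2,0.04,1.0],"spin":0}

```text
time_s: 10.4
tcp_pos: [0.4625, 0.1649, 0.2115]
ee_rot: [[0.998, -0.065, 0.0], [-0.065, -0.998, 0.0], [0.0, -0.0, -1.0]]
wrist_force: [0.1, -0.1, -1.7]
gripper_width: 0.285
gripper_force: 26.1
```

```bash
python3 -c "
from h import *
go(.4629,.1641,.155,-93.7)"
```

```text
offset [0.05 0.08 5.65] dist mm 56.5 spin rad -0.000 (-0.0 deg) heading -93.70 j6 47.7 tcp [0.4625 0.1649 0.2115] F [ 0.1 -0.1 -1.7] w 0.285 g 26.1 t 10.4
```

>>> apply_moves:
  plan:
    - {"grip":0.2,"offset":[0.04,0.07,0],"spin":0}
    - {"grip":0.2,"offset":[0.04,0.07,0.2],"spin":0}
    - {"grip":0.2,"offset":[0.04,0.07,0.4],"spin":0}
    - {"grip":0.2,"offset":[0.04,0.07,0.6],"spin":0}
    - {"grip":0.2,"offset":[0.04,0.07,0.8],"spin":0}

```text
time_s: 10.9
tcp_pos: [0.4626, 0.164, 0.2031]
ee_rot: [[0.998, -0.065, -0.0], [-0.065, -0.998, -0.0], [-0.0, 0.0, -1.0]]
wrist_force: [-0.9, 0.1, -2.4]
gripper_width: 0.285
gripper_force: 26.1
```

>>> apply_moves:
  plan:
    - {"grip":0.2,"offset":[0,0,0.2],"spin":0}
    - {"grip":0.2,"offset":[0,0,0.4],"spin":0}
    - {"grip":0.2,"offset":[0,0,0.4],"spin":0}

```text
time_s: 11.2
tcp_pos: [0.4625, 0.1639, 0.199]
ee_rot: [[0.998, -0.065, -0.001], [-0.065, -0.998, -0.0], [-0.001, 0.0, -1.0]]
wrist_force: [-0.4, 1.1, -1.0]
gripper_width: 0.285
gripper_force: 26.1
```

>>> apply_moves:
  plan:
    - {"grip":0.2,"offset":[0,0,0.4],"spin":0}
    - {"grip":0.2,"offset":[0,0,0.8],"spin":0}
    - {"grip":0.2,"offset":[0,0,1.2],"spin":0}
    - {"grip":0.2,"offset":[0,0,1.6],"spin":0}
    - {"grip":0.2,"offset":[0,0,2.0],"spin":0}

```text
time_s: 11.7
tcp_pos: [0.4626, 0.164, 0.1789]
ee_rot: [[0.998, -0.065, -0.0], [-0.065, -0.998, -0.0], [-0.0, 0.0, -1.0]]
wrist_force: [-0.1, -0.8, -1.9]
gripper_width: 0.283
gripper_force: 26.1
```

>>> apply_moves:
  plan:
    - {"grip":0.2,"offset":[0,0,0.6],"spin":0}
    - {"grip":0.2,"offset":[0,0,1.2],"spin":0}
    - {"grip":0.2,"offset":[0,0,1.8],"spin":0}
    - {"grip":0.2,"offset":[0,0,2.2],"spin":0}
    - {"grip":0.2,"offset":[0,0,2.2],"spin":0}

```text
time_s: 12.2
tcp_pos: [0.4623, 0.1638, 0.1566]
ee_rot: [[0.998, -0.065, -0.001], [-0.065, -0.998, -0.001], [-0.001, 0.001, -1.0]]
wrist_force: [-0.5, -0.8, -1.4]
gripper_width: 0.288
gripper_force: 26.1
```

>>> apply_moves:
  plan:
    - {"grip":0.2,"offset":[0,0,0.15],"spin":0}
    - {"grip":0.2,"offset":[0,0,0.15],"spin":0}
    - {"grip":0.6,"offset":[0,0,0.15],"spin":0}
    - {"grip":0.6,"offset":[0,0,0.15],"spin":0}
    - {"grip":0.6,"offset":[0,0,0.15],"spin":0}

```text
time_s: 12.7
tcp_pos: [0.463, 0.1643, 0.1564]
ee_rot: [[0.998, -0.065, 0.001], [-0.065, -0.998, 0.001], [0.001, -0.001, -1.0]]
wrist_force: [-0.6, 0.1, -0.8]
gripper_width: 0.476
gripper_force: 0.0
```

>>> apply_moves:
  plan:
    - {"grip":0.6,"offset":[0,0,0],"spin":0}
    - {"grip":0.6,"offset":[0,0,-3],"spin":0}
    - {"grip":0.6,"offset":[0,0,-7],"spin":0}
    - {"grip":0.6,"offset":[0,0,-11],"spin":0}
    - {"grip":0.6,"offset":[0,0,-11],"spin":0}

```text
time_s: 13.2
tcp_pos: [0.4656, 0.1655, 0.2722]
ee_rot: [[0.998, -0.064, 0.012], [-0.064, -0.998, 0.006], [0.011, -0.007, -1.0]]
wrist_force: [1.4, 1.3, 0.0]
gripper_width: 0.601
gripper_force: 0.0
```

>>> apply_moves:
  plan:
    - {"grip":0.6,"offset":[0,4,0],"spin":0}
    - {"grip":0.6,"offset":[0,8,0],"spin":0}
    - {"grip":0.6,"offset":[0,12,0],"spin":0}
    - {"grip":0.6,"offset":[0,16,0],"spin":0}
    - {"grip":0.6,"offset":[0,20,0],"spin":0}

```text
time_s: 13.7
tcp_pos: [0.4492, -0.037, 0.2659]
ee_rot: [[0.998, -0.064, 0.001], [-0.064, -0.998, 0.0], [0.001, -0.0, -1.0]]
wrist_force: [0.8, -0.8, 0.9]
gripper_width: 0.601
gripper_force: 0.0
```

>>> apply_moves:
  plan:
    - {"grip":0.8,"offset":[0,4,0],"spin":-0.06}
    - {"grip":0.8,"offset":[0,8,0],"spin":-0.12}
    - {"grip":0.8,"offset":[0,12,0],"spin":-0.12}
    - {"grip":0.8,"offset":[0,16,0],"spin":-0.12}
    - {"grip":0.8,"offset":[0,17.5,0],"spin":-0.12}

```text
time_s: 14.2
tcp_pos: [0.4377, -0.2128, 0.2655]
ee_rot: [[0.999, 0.052, -0.0], [0.052, -0.999, -0.0], [-0.0, 0.0, -1.0]]
wrist_force: [-0.6, -0.5, -0.5]
gripper_width: 0.794
gripper_force: 0.0
```

>>> apply_moves:
  plan:
    - {"grip":0.8,"offset":[0,0,0],"spin":0}
    - {"grip":0.8,"offset":[0,0,0],"spin":0}
    - {"grip":0.8,"offset":[0,0,0],"spin":0}

```text
time_s: 14.5
tcp_pos: [0.4384, -0.2095, 0.2658]
ee_rot: [[0.998, 0.056, -0.0], [0.056, -0.998, 0.0], [0.0, -0.0, -1.0]]
wrist_force: [0.6, 0.5, 0.6]
gripper_width: 0.799
gripper_force: 0.0
```

```bash
python3 -c "
from h import *
go(.4575,-.2125,.11,-86.7)
s=r.capture('side');t=r.capture('top')
np.savez('pics/s5.npz',**s);np.savez('pics/t5.npz',**t)
o=np.zeros((600,800,3),np.uint8);o[:500,:400]=crop(s,210,160,80,100,5);o[:400,400:]=crop(t,165,165,80,80,5);o[400:,400:]=crop(s,270,160,100,50,4)
cv2.imwrite('pics/c5.png',o)"
```

```text
offset [ 1.89  0.41 15.58] dist mm 157.0 spin rad -0.001 (-0.1 deg) heading -86.78 j6 99.6 tcp [ 0.4384 -0.2095  0.2658] F [0.6 0.5 0.6] w 0.799 g 0.0 t 14.5
```

View pics/c5.png

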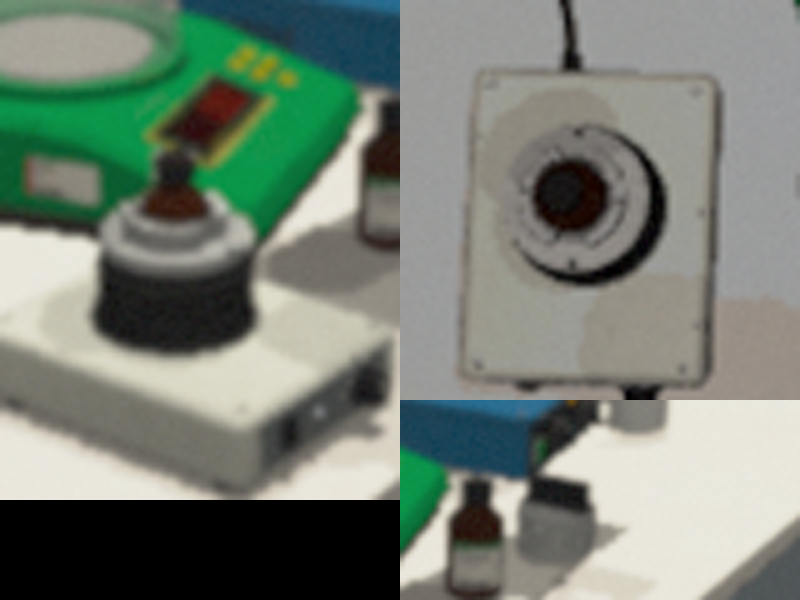

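>>> apply_moves:
  plan:
    - {"grip":0.8,"offset":[1.9,0.4,4],"spin":0.14}
    - {"grip":0.8,"offset":[1.9,0.4,8],"spin":0.28}
    - {"grip":0.8,"offset":[1.9,0.4,12],"spin":0.42}
    - {"grip":0.8,"offset":[1.9,0.4,15],"spin":0.56}
    - {"grip":0.8,"offset":[1.9,0.4,15],"spin":0.7}

```text
time_s: 15.1
tcp_pos: [0.4546, -0.2116, 0.1115]
ee_rot: [[0.796, -0.605, -0.01], [-0.605, -0.796, 0.002], [-0.009, 0.004, -1.0]]
wrist_force: [-0.9, 0.7, 0.1]
gripper_width: 0.798
gripper_force: 0.0
```

>>> apply_moves:
  plan:
    - {"grip":0.8,"offset":[0,0,0],"spin":0.14}
    - {"grip":0.8,"offset":[0,0,0],"spin":0.28}
    - {"grip":0.8,"offset":[0,0,0],"spin":0.42}
    - {"grip":0.8,"offset":[0,0,0],"spin":0.56}
    - {"grip":0.8,"offset":[0,0,0],"spin":0.7}

```text
time_s: 15.6
tcp_pos: [0.458, -0.2123, 0.116]
ee_rot: [[0.22, -0.975, 0.0], [-0.975, -0.22, -0.0], [0.0, -0.0, -1.0]]
wrist_force: [0.9, -1.0, -0.0]
gripper_width: 0.802
gripper_force: 0.0
```

>>> apply_moves:
  plan:
    - {"grip":0.8,"offset":[0,0,0],"spin":0.14}
    - {"grip":0.8,"offset":[0,0,0],"spin":0.17}
    - {"grip":0.8,"offset":[0,0,0],"spin":0.17}
    - {"grip":0.8,"offset":[0,0,0],"spin":0.17}

```text
time_s: 16.0
tcp_pos: [0.4578, -0.2126, 0.116]
ee_rot: [[0.058, -0.998, 0.0], [-0.998, -0.058, -0.0], [0.0, -0.0, -1.0]]
wrist_force: [0.6, -0.1, 0.0]
gripper_width: 0.802
gripper_force: 0.0
```

```bash
python3 -c "
from h import *
go(.4575,-.2125,.067,-176.7)"
```

```text
offset [-0.01  0.04  4.9 ] dist mm 49.0 spin rad 0.000 (0.0 deg) heading -176.68 j6 9.8 tcp [ 0.4578 -0.2126  0.116 ] F [ 0.6 -0.1  0. ] w 0.802 g 0.0 t 16.0
```

Centre on the bar's ends, then reopen, turn back and grip across the bar.

>>> apply_moves:
  plan:
    - {"grip":0.8,"offset":[0,0,2],"spin":0}
    - {"grip":0.8,"offset":[0,0,4],"spin":0}
    - {"grip":0.8,"offset":[0,0,4.9],"spin":0}
    - {"grip":0.8,"offset":[0,0,4.9],"spin":0}
    - {"grip":0.5,"offset":[0,0,4.9],"spin":0}

```text
time_s: 16.5
tcp_pos: [0.4581, -0.2132, 0.0673]
ee_rot: [[0.057, -0.998, 0.001], [-0.998, -0.057, -0.0], [0.0, -0.001, -1.0]]
wrist_force: [-0.0, -0.0, 0.8]
gripper_width: 0.766
gripper_force: 0.0
```

>>> apply_moves:
  plan:
    - {"grip":0.5,"offset":[0,0,0],"spin":0}
    - {"grip":0.5,"offset":[0,0,0],"spin":0}
    - {"grip":0.5,"offset":[0,0,0],"spin":0}
    - {"grip":0.5,"offset":[0,0,0],"spin":0}

```text
time_s: 16.9
tcp_pos: [0.4584, -0.2132, 0.0678]
ee_rot: [[0.056, -0.998, 0.002], [-0.998, -0.056, -0.001], [0.001, -0.002, -1.0]]
wrist_force: [0.1, 0.3, 3.4]
gripper_width: 0.637
gripper_force: 30.0
```

```bash
python3 -c "
from h import *
go(.4575,-.2125,.067,-176.7)"
```

```text
offset [-0.08  0.09  0.08] dist mm 1.4 spin rad -0.001 (-0.1 deg) heading -176.77 j6 9.7 tcp [ 0.4584 -0.2132  0.0678] F [0.1 0.3 3.4] w 0.637 g 30.0 t 16.9
```

>>> apply_moves:
  plan:
    - {"grip":0.8,"offset":[0,0,0],"spin":0}
    - {"grip":0.8,"offset":[0,0,0],"spin":0}
    - {"grip":0.8,"offset":[0,0,0],"spin":-0.1}
    - {"grip":0.8,"offset":[0,0,0],"spin":-0.24}
    - {"grip":0.8,"offset":[0,0,0],"spin":-0.38}

```text
time_s: 17.4
tcp_pos: [0.457, -0.2131, 0.0665]
ee_rot: [[0.427, -0.904, -0.001], [-0.904, -0.427, 0.0], [-0.001, 0.001, -1.0]]
wrist_force: [-0.9, 0.5, -0.5]
gripper_width: 0.795
gripper_force: 0.0
```

>>> apply_moves:
  plan:
    - {"grip":0.8,"offset":[0,0,0],"spin":-0.14}
    - {"grip":0.8,"offset":[0,0,0],"spin":-0.28}
    - {"grip":0.8,"offset":[0,0,0],"spin":-0.42}
    - {"grip":0.8,"offset":[0,0,0],"spin":-0.56}
    - {"grip":0.8,"offset":[0,0,0],"spin":-0.7}

```text
time_s: 17.9
tcp_pos: [0.457, -0.2131, 0.0664]
ee_rot: [[0.909, -0.416, -0.001], [-0.416, -0.909, 0.0], [-0.001, 0.0, -1.0]]
wrist_force: [-0.9, -0.1, 0.4]
gripper_width: 0.803
gripper_force: 0.0
```

>>> apply_moves:
  plan:
    - {"grip":0.8,"offset":[0,0,0],"spin":-0.14}
    - {"grip":0.8,"offset":[0,0,0],"spin":-0.28}
    - {"grip":0.8,"offset":[0,0,0],"spin":-0.42}
    - {"grip":0.8,"offset":[0,0,0],"spin":-0.49}
    - {"grip":0.5,"offset":[0,0,0],"spin":-0.49}

```text
time_s: 18.4
tcp_pos: [0.457, -0.2131, 0.0665]
ee_rot: [[0.998, 0.055, -0.001], [0.055, -0.998, 0.0], [-0.001, -0.0, -1.0]]
wrist_force: [-0.0, 0.3, 0.1]
gripper_width: 0.762
gripper_force: 0.0
```

>>> apply_moves:
  plan:
    - {"grip":0.1,"offset":[0,0,0],"spin":0}
    - {"grip":0.1,"offset":[0,0,0],"spin":0}
    - {"grip":0.1,"offset":[0,0,0],"spin":0}
    - {"grip":0.1,"offset":[0,0,0],"spin":0}
    - {"grip":0.1,"offset":[0,0,0],"spin":0}

```text
time_s: 18.9
tcp_pos: [0.4575, -0.2131, 0.0669]
ee_rot: [[0.998, 0.055, -0.0], [0.055, -0.998, 0.0], [-0.0, -0.0, -1.0]]
wrist_force: [0.7, -0.1, 0.2]
gripper_width: 0.335
gripper_force: 0.0
```

>>> apply_moves:
  plan:
    - {"grip":0.1,"offset":[0,0,0],"spin":0}
    - {"grip":0.1,"offset":[0,0,0],"spin":0}
    - {"grip":0.1,"offset":[0,0,0],"spin":0}
    - {"grip":0.1,"offset":[0,0,0],"spin":0}
    - {"grip":0.1,"offset":[0,0,0],"spin":0}

```text
time_s: 19.4
tcp_pos: [0.4576, -0.2132, 0.0669]
ee_rot: [[0.998, 0.055, 0.0], [0.055, -0.998, -0.0], [0.0, 0.0, -1.0]]
wrist_force: [-0.6, -0.7, 1.0]
gripper_width: 0.179
gripper_force: 30.0
```

```bash
python3 -c "
from h import *
go(.4584,-.2132,.067,-86.7)"
```

```text
offset [ 0.08  0.01 -0.01] dist mm 0.8 spin rad -0.002 (-0.1 deg) heading -86.84 j6 99.7 tcp [ 0.4576 -0.2132  0.0669] F [-0.6 -0.7  1. ] w 0.179 g 30.0 t 19.4
```

>>> apply_moves:
  plan:
    - {"grip":0.1,"offset":[0,0,-2],"spin":0}
    - {"grip":0.1,"offset":[0,0,-6],"spin":0}
    - {"grip":0.1,"offset":[0,0,-10],"spin":0.06}
    - {"grip":0.1,"offset":[0,0,-14],"spin":0.12}
    - {"grip":0.1,"offset":[0,0,-18],"spin":0.12}

```text
time_s: 19.9
tcp_pos: [0.4568, -0.2128, 0.2481]
ee_rot: [[0.998, -0.066, -0.001], [-0.066, -0.998, 0.001], [-0.001, -0.001, -1.0]]
wrist_force: [0.5, 0.5, -1.7]
gripper_width: 0.182
gripper_force: 30.0
```

>>> apply_moves:
  plan:
    - {"grip":0.1,"offset":[0,0,-2],"spin":0}
    - {"grip":0.1,"offset":[0,-3,-2],"spin":0}
    - {"grip":0.1,"offset":[-0.5,-7,-2],"spin":0}
    - {"grip":0.1,"offset":[-1,-11,-2],"spin":0}
    - {"grip":0.1,"offset":[-1,-15,-2],"spin":0}

```text
time_s: 20.4
tcp_pos: [0.456, -0.0614, 0.2664]
ee_rot: [[0.998, -0.066, -0.001], [-0.066, -0.998, 0.001], [-0.001, -0.0, -1.0]]
wrist_force: [0.5, -0.1, -1.8]
gripper_width: 0.181
gripper_force: 30.0
```

>>> apply_moves:
  plan:
    - {"grip":0.1,"offset":[0,-4,0],"spin":0}
    - {"grip":0.1,"offset":[-0.3,-8,0],"spin":0}
    - {"grip":0.1,"offset":[-0.6,-12,0],"spin":0}
    - {"grip":0.1,"offset":[-1,-16,0],"spin":0}
    - {"grip":0.1,"offset":[-1,-20,0],"spin":0}

```text
time_s: 20.9
tcp_pos: [0.459, 0.1389, 0.2665]
ee_rot: [[0.998, -0.064, -0.001], [-0.064, -0.998, -0.0], [-0.001, 0.0, -1.0]]
wrist_force: [0.7, 0.1, 0.0]
gripper_width: 0.18
gripper_force: 30.0
```

>>> apply_moves:
  plan:
    - {"grip":0.1,"offset":[0,-1.5,0],"spin":0}
    - {"grip":0.1,"offset":[0,-2.6,0],"spin":0}
    - {"grip":0.1,"offset":[0,-2.6,0],"spin":0}
    - {"grip":0.1,"offset":[0,-2.6,0],"spin":0}
    - {"grip":0.1,"offset":[0,-2.6,0],"spin":0}

```text
time_s: 21.4
tcp_pos: [0.4618, 0.1622, 0.2668]
ee_rot: [[0.998, -0.066, -0.0], [-0.066, -0.998, -0.0], [-0.0, 0.0, -1.0]]
wrist_force: [0.7, -0.9, -2.5]
gripper_width: 0.183
gripper_force: 30.0
```

```bash
python3 -c "
from h import *
go(.4625,.164,.24,-93.7)"
```

```text
offset [ 0.06 -0.18  2.68] dist mm 26.9 spin rad -0.002 (-0.1 deg) heading -93.80 j6 47.8 tcp [0.4618 0.1622 0.2668] F [ 0.7 -0.9 -2.5] w 0.183 g 30.0 t 21.4
```

>>> apply_moves:
  plan:
    - {"grip":0.1,"offset":[0.05,-0.17,0],"spin":0}
    - {"grip":0.1,"offset":[0.05,-0.17,2],"spin":0}
    - {"grip":0.1,"offset":[0.05,-0.17,4],"spin":0}
    - {"grip":0.1,"offset":[0.05,-0.17,6],"spin":0}
    - {"grip":0.1,"offset":[0.05,-0.17,7.5],"spin":0}

```text
time_s: 21.9
tcp_pos: [0.4622, 0.1642, 0.1908]
ee_rot: [[0.998, -0.066, -0.001], [-0.066, -0.998, -0.0], [-0.001, 0.001, -1.0]]
wrist_force: [-0.4, 0.3, -2.5]
gripper_width: 0.181
gripper_force: 30.0
```

>>> apply_moves:
  plan:
    - {"grip":0.1,"offset":[0,0,0],"spin":0}
    - {"grip":0.1,"offset":[0,0,0],"spin":0}
    - {"grip":0.1,"offset":[0,0,0],"spin":0}

```text
time_s: 22.2
tcp_pos: [0.4633, 0.1653, 0.193]
ee_rot: [[0.998, -0.065, 0.002], [-0.065, -0.998, 0.001], [0.002, -0.001, -1.0]]
wrist_force: [0.3, -0.8, -1.5]
gripper_width: 0.182
gripper_force: 30.0
```

```bash
python3 -c "
from h import *
go(.4625,.164,.171,-93.7)
s=r.capture('side');np.savez('pics/s6.npz',**s)
cv2.imwrite('pics/c6.png',crop(s,200,140,100,110,5))"
```

```text
offset [-0.08  0.13  2.2 ] dist mm 22.1 spin rad -0.000 (-0.0 deg) heading -93.72 j6 47.7 tcp [0.4633 0.1653 0.193 ] F [ 0.3 -0.8 -1.5] w 0.182 g 30.0 t 22.2
```

View pics/c6.png

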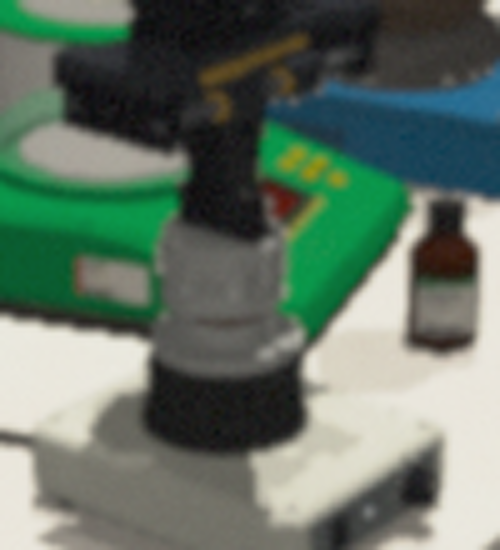

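>>> apply_moves:
  plan:
    - {"grip":0.1,"offset":[-0.05,0.1,0],"spin":0}
    - {"grip":0.1,"offset":[-0.05,0.1,0.3],"spin":0}
    - {"grip":0.1,"offset":[-0.05,0.1,0.6],"spin":0}
    - {"grip":0.1,"offset":[-0.05,0.1,0.8],"spin":0}
    - {"grip":0.1,"offset":[-0.05,0.1,0.8],"spin":0}

```text
time_s: 22.75
tcp_pos: [0.4617, 0.164, 0.1834]
ee_rot: [[0.998, -0.065, -0.001], [-0.065, -0.998, -0.001], [-0.001, 0.001, -1.0]]
wrist_force: [-0.2, -0.4, -2.3]
gripper_width: 0.178
gripper_force: 30.0
```

>>> apply_moves:
  plan:
    - {"grip":0.1,"offset":[0,0,0.2],"spin":0}
    - {"grip":0.1,"offset":[0,0,0.4],"spin":0}
    - {"grip":0.1,"offset":[0,0,0.4],"spin":0}

```text
time_s: 23.05
tcp_pos: [0.4623, 0.1642, 0.1802]
ee_rot: [[0.998, -0.065, 0.001], [-0.065, -0.998, 0.0], [0.001, -0.0, -1.0]]
wrist_force: [0.1, 0.3, 3.0]
gripper_width: 0.176
gripper_force: 30.0
```

>>> apply_moves:
  plan:
    - {"grip":0.1,"offset":[0,0,0.2],"spin":0}
    - {"grip":0.1,"offset":[0,0,0.4],"spin":0}
    - {"grip":0.1,"offset":[0,0,0.5],"spin":0}
    - {"grip":0.1,"offset":[0,0,0.5],"spin":0}

```text
time_s: 23.45
tcp_pos: [0.4623, 0.1642, 0.1752]
ee_rot: [[0.998, -0.064, 0.001], [-0.064, -0.998, 0.0], [0.001, -0.0, -1.0]]
wrist_force: [-0.4, -0.1, 5.6]
gripper_width: 0.186
gripper_force: 30.0
```

>>> apply_moves:
  plan:
    - {"grip":0.1,"offset":[0,0,0.2],"spin":0}
    - {"grip":0.1,"offset":[0,0,0.4],"spin":0}
    - {"grip":0.1,"offset":[0,0,0.4],"spin":0}
    - {"grip":0.1,"offset":[0,0,0.4],"spin":0}

```text
time_s: 23.85
tcp_pos: [0.4624, 0.1643, 0.1716]
ee_rot: [[0.998, -0.064, 0.001], [-0.064, -0.998, 0.0], [0.001, -0.0, -1.0]]
wrist_force: [-1.2, -0.1, 6.6]
gripper_width: 0.179
gripper_force: 30.0
```

>>> apply_moves:
  plan:
    - {"grip":0.1,"offset":[0,0,0.1],"spin":0}
    - {"grip":0.1,"offset":[0,0,0.2],"spin":0}
    - {"grip":0.1,"offset":[0,0,0.2],"spin":0}

```text
time_s: 24.15
tcp_pos: [0.4625, 0.1643, 0.1708]
ee_rot: [[0.998, -0.064, 0.002], [-0.064, -0.998, 0.0], [0.002, -0.0, -1.0]]
wrist_force: [-5.5, 0.2, 12.9]
gripper_width: 0.18
gripper_force: 30.0
```

>>> apply_moves:
  plan:
    - {"grip":0.1,"offset":[0,0,0.1],"spin":0}
    - {"grip":0.1,"offset":[0,0,0.1],"spin":0}

```text
time_s: 24.35
tcp_pos: [0.4625, 0.1643, 0.1708]
ee_rot: [[0.998, -0.064, 0.002], [-0.064, -0.998, 0.0], [0.002, -0.0, -1.0]]
wrist_force: [-6.8, -1.4, 18.9]
gripper_width: 0.182
gripper_force: 30.0
```

>>> apply_moves:
  plan:
    - {"grip":0.1,"offset":[0,0,0],"spin":0.08}
    - {"grip":0.1,"offset":[0,0,0],"spin":0.16}
    - {"grip":0.1,"offset":[0,0,0],"spin":0.24}
    - {"grip":0.1,"offset":[0,0,0],"spin":0.32}
    - {"grip":0.1,"offset":[0,0,0],"spin":0.4}

```text
time_s: 24.85
tcp_pos: [0.4642, 0.1647, 0.1708]
ee_rot: [[0.893, -0.449, 0.006], [-0.449, -0.893, 0.001], [0.005, -0.004, -1.0]]
wrist_force: [-0.5, -2.1, 15.2]
gripper_width: 0.181
gripper_force: 30.0
```

```bash
python3 -c "
from h import *
go(.4625,.164,.171,-173.7);print(r.sense()['moment'])"
```

```text
offset [-0.12  0.14 -0.02] dist mm 1.8 spin rad 0.995 (57.0 deg) heading -116.68 j6 24.6 tcp [0.4642 0.1647 0.1708] F [-0.5 -2.1 15.2] w 0.181 g 30.0 t 24.9
[-0.58037643  0.53711057  0.14200166]
```

>>> apply_moves:
  plan:
    - {"grip":0.1,"offset":[0,0,0],"spin":0.1}
    - {"grip":0.1,"offset":[0,0,0],"spin":0.2}
    - {"grip":0.1,"offset":[0,0,0],"spin":0.3}
    - {"grip":0.1,"offset":[0,0,0],"spin":0.4}
    - {"grip":0.1,"offset":[0,0,0],"spin":0.5}

```text
time_s: 25.35
tcp_pos: [0.4642, 0.1646, 0.1708]
ee_rot: [[0.568, -0.823, 0.006], [-0.823, -0.568, 0.001], [0.002, -0.006, -1.0]]
wrist_force: [0.6, -3.7, 14.6]
gripper_width: 0.178
gripper_force: 30.0
```

>>> apply_moves:
  plan:
    - {"grip":0.1,"offset":[0,0,0],"spin":0.1}
    - {"grip":0.1,"offset":[0,0,0],"spin":0.2}
    - {"grip":0.1,"offset":[0,0,0],"spin":0.3}
    - {"grip":0.1,"offset":[0,0,0],"spin":0.4}
    - {"grip":0.1,"offset":[0,0,0],"spin":0.48}

```text
time_s: 25.85
tcp_pos: [0.4638, 0.1647, 0.1708]
ee_rot: [[0.125, -0.992, 0.005], [-0.992, -0.125, 0.001], [-0.0, -0.005, -1.0]]
wrist_force: [-5.9, 0.3, 18.3]
gripper_width: 0.179
gripper_force: 30.2
```

```bash
python3 -c "
from h import *
go(.4627,.164,.1708,-173.7);print(r.sense()['moment'])"
```

```text
offset [ 0.05  0.12 -0.  ] dist mm 1.3 spin rad 0.015 (0.9 deg) heading -172.83 j6 -31.5 tcp [0.4638 0.1647 0.1708] F [-5.9  0.3 18.3] w 0.179 g 30.2 t 25.9
[0.04876699 1.83762113 0.46443635]
```

>>> apply_moves:
  plan:
    - {"grip":0.1,"offset":[0,0,0.05],"spin":0.02}
    - {"grip":0.1,"offset":[0,0,0.05],"spin":0.02}
    - {"grip":0.1,"offset":[0,0,0.05],"spin":0.02}
    - {"grip":0.1,"offset":[0,0,0.05],"spin":0.02}
    - {"grip":0.1,"offset":[0,0,0.05],"spin":0.02}

```text
time_s: 26.35
tcp_pos: [0.4636, 0.1647, 0.1708]
ee_rot: [[0.11, -0.994, 0.005], [-0.994, -0.11, 0.001], [-0.0, -0.005, -1.0]]
wrist_force: [-4.5, -1.4, 18.5]
gripper_width: 0.18
gripper_force: 30.3
```

```bash
python3 -c "
from h import *
go(.4627,.164,.1708,-173.7);print(r.sense()['moment'])
s=r.capture('side');cv2.imwrite('pics/c7.png',crop(s,200,140,100,110,5))"
```

```text
offset [ 0.06  0.1  -0.  ] dist mm 1.2 spin rad 0.000 (0.0 deg) heading -173.69 j6 -32.4 tcp [0.4636 0.1647 0.1708] F [-4.5 -1.4 18.5] w 0.180 g 30.3 t 26.4
[-0.31672797  1.48275155  0.53471513]
```

View pics/c7.png

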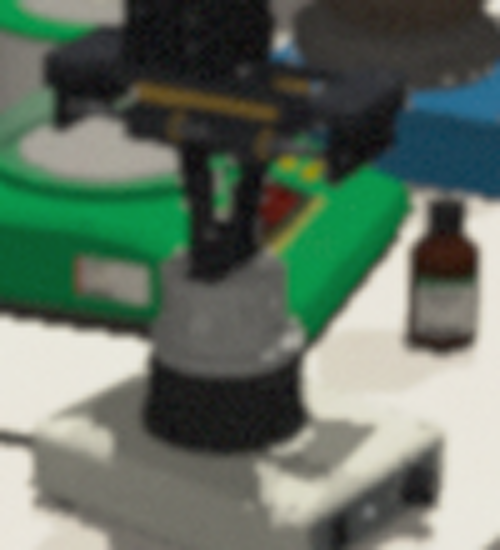

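The picture shows the cap seated flush on the head, edges near x 160–290 in the crop, with the bar turned and still gripped. The arm reads 80° of turn and about 18 N downward, so I am handing in.

```bash
python3 -c "
from station import r
print(r.finish_job())"
```

```text
the job is handed in; nothing more can be done
None
```

The smaller bottle stands in the well and the cap is pressed home, turned about 80° to its stop and still gripped; I handed the job in at about 26 s, and no verdict came back.

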